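# Put the turned pin in the stand hole that fits it

## Robot

A 7-joint arm with a two-finger parallel gripper is mounted at the origin on a cart in front of the work surface, level with it; the furniture and walls round the work are solid. World frame = base frame: x ahead of the robot, y to its left, z up, the work surface at z = 0. Lengths are in mm, angles in rad, forces in N, time in s.
With the tool pointing down it reaches from about 425 to 825 mm from the base axis. Payload 3.6 kg.
Tool frame: the origin (TCP) lies at the very end of the fingers, on their centre line; the grasp point (between the pads) lies manip.grip_depth behind it (manip.grip_depth is the distance from the TCP to the grasp point, in mm); z points along the fingers, y is the line along which they close (so a half turn about z gives the same grasp; the last joint's range is limited). The gripper opens to 93 mm and grips with 3 to 60 N. Pads are 15 mm wide; open, the fingers measure 128 mm over their backs; the gripper's body (75 mm by 188 mm) begins 65 mm behind the grasp point.
Start: joints at [1.216, 0.615, -0.013, 1.423, 0.008, 1.103, -0.04], TCP at [209.901, -615.143, 193.34] pointing down, gripper open.
Joint ranges: [-3.12, 3.12], [-0.3, 2.06], [-1.34, 1.32], [0.26, 2.42], [-1.36, 4.5], [0.01, 1.98], [-2.84, 2.84]. Speed limits (rad/s): [2.79, 2.79, 3.14, 3.14, 3.14, 3.14, 3.14].

## Interface

Orientations are given as a 3x3 rotation matrix whose columns are the frame's x, y, z axes.
In Python, from cell import manip gives the robot as it stands.
- The arm moves only by the tool apply_moves, never from a script. Its arguments are lists of equal length, an entry for each row: "angular": the turn, a rotation vector about the tool's x, y, z scaled (see below), a list of three; "delta_pos": the shift along the tool's x, y, z scaled (see below), a list of three; "grip": the closure, from 0 (fully open) to 1 (shut). In form: {"angular": [[ax, ay, az], ...], "delta_pos": [[x, y, z], ...], "grip": [grip, ...]}. A call has 1 to 12 rows; each row shifts and turns the commanded pose from where the row before left it, along the tool's axes as they then stand; what a row does not reach is not made up. The controller multiplies each number of a shift by 5 cm and each number of a turn by 8 degrees. A row lasts 1/8 s, in which the tool goes at most 62.5 mm and 10.7 degrees, less where a joint would pass 70% of its speed; a pose out of reach is approached as far as the arm can. A call with a number of a shift or a turn outside -1 to 1 is refused whole. A call with a gripper value outside its range is refused whole. The fingers move at their own pace and stop on an object; "force" is the grip in N (left out, the last holds). Time passes only in rows, so rows that do not move let the fingers close. It gives the time, the measured TCP pose, the force, the opening and the grip force at its end, in the units of the state.
- manip.read_state(): the state, without advancing time (a new reading comes with each control period).
- manip.snapshot(name): name is "scene" or "top" or "wrist"; returns a dict with "pixels" (480x640x3 uint8, red, green, blue), "intrinsics" (3x3 intrinsics, pixels), "position" and "attitude" of the camera in the world; the wrist camera has in their place "hand_eye" (4x4, takes a point from camera to tool coordinates, whose origin is the TCP and whose axes are the flange's). Camera axes: x right, y down, z forward; pixel columns grow to the right and rows downward; lengths in mm; the calibration is good to about 2 mm. A picture is of the moment at which its call begins: read the wrist's pose just before it. There is no depth.
- manip.hand_in(): hands the job in; it is judged then, once.
The state is a dict: "clock": time; "joint_pos": joint angles; "qvel": joint speeds; "effort": joint torques, N m; "tcp_pos": TCP position; "tool_rot": TCP orientation; "force": force on the tool from outside, world axes, zero at the start; "ft_torque": the same for the moment, N m; "gripper_width": finger opening in mm; "grip_force": force on a finger pad.
Only numpy, scipy, OpenCV 4.12 (cv2) and the standard library are available. Lean on these libraries where they do the work, as an engineer would, in place of code of your own. Each camera call takes 0.05 s, during which the arm holds its last target. There are 200 camera calls.

## Task

Pick up the dark turned pin that stands on the bench and put it away, neck up, in the wooden specimen stand: in the hole that matches its diameter, the smallest one that its thick end goes into. Leave it standing upright on the bottom of that hole, and let go of it.

Things in the scene. Friction and masses are not known exactly. Their poses are not given: they have to be found in the camera images.
- pin: Dark turned steel pin, 63 mm tall, standing on the bench between two testing machines 0.7 m tall: thick round body 25 mm in diameter from the foot to 43 mm, then a 16 mm neck to the top. 0.11 to 0.22 kg. Origin: centre of its underside, z up. Grip it from any side, by the thick body 25 to 43 mm above its foot: the fingers then stay clear of the stand.
- stand: Fixed pale wooden block on a 6 mm base, 64 (x) x 164 (y) x 30 mm tall, at any yaw. Origin: centre of underside on the bench, z up. Row of 4 round blind holes along y at x = 0: diameter 10 mm at y = -63, 20 at -36, 30 at +1, 40 at +48 mm. Each mouth has a steep countersink 3 mm wide, 9 mm deep, that guides a part in. Hole floors are 8 mm above the bench, 22 mm below the top face.
Things that resemble listed ones, but are neither listed nor needed, are in the scene too. Leave any pink or turquoise look-alike of the pin alone.

How it is judged:
By the outcome, as a careful person would: the job done as asked, in the order asked, and still so for the second after the job is handed in, with the robot touching nothing.
It also fails if it takes over 42 s, if anything falls off the work surface, if the arm or the gripper's body presses on something with over 40 N, if the wrist force passes 120 N, or if a joint passes its speed limit or range.

## Working session

There is one attempt and no reset: what is moved stays moved. The work goes in short steps, Python scripts to look and compute and a tool call to move; the robot and the scene stay as the last step left them, time stands still between calls to the robot, and variables do not carry over. Pictures are saved under pics/ and viewed, at most 11 in all, crops included, and the job is handed in when it is done.

Besides the shell and the picture viewer there is one more tool, called by a JSON object that holds its "name" and its "arguments", one argument or row to a line. apply_moves: Moves the arm, as the interface text tells. Its arguments: {"type":"object","properties":{"angular":{"type":"array"},"delta_pos":{"type":"array"},"grip":{"type":"array"},"force":{"type":"number"}},"required":["angular","delta_pos","grip"]}

```bash
mkdir -p pics; cat > h.py <<'E'
import cv2, numpy as np
from cell import manip
def snap(n, f):
    s=manip.read_state(); d=manip.snapshot(n)
    cv2.imwrite('pics/'+f, cv2.cvtColor(d['pixels'],cv2.COLOR_RGB2BGR))
    K=np.array(d['intrinsics'])
    if n=='wrist':
        T=np.eye(4); T[:3,:3]=s['tool_rot']; T[:3,3]=s['tcp_pos']
        T=T@np.array(d['hand_eye']); R,p=T[:3,:3],T[:3,3]
    else: R,p=np.array(d['attitude']),np.array(d['position'])
    np.savez('pics/'+f[:-4]+'.npz',K=K,R=R,p=p)
    return d
def w(f,u,v,z):
    c=np.load('pics/'+f+'.npz'); r=c['R']@np.linalg.inv(c['K'])@[u,v,1]
    return c['p']+r*(z-c['p'][2])/r[2]
def px(f,P):
    c=np.load('pics/'+f+'.npz'); q=c['K']@(c['R'].T@(np.array(P)-c['p'])); return q[:2]/q[2]
E
python3 - <<'E'
from h import *
a=snap('scene','s1.png');b=snap('top','t1.png')
print(manip.grip_depth, manip.read_state())
for n in('s1','t1'):print(np.load('pics/'+n+'.npz')['p'])
E
```

```text
18.8 {'clock': 0.1, 'joint_pos': array([ 1.21550408,  0.61582251, -0.01263125,  1.42471168,  0.00810431,
        1.10343363, -0.04038885]), 'qvel': array([-0.00040137, -0.0012574 , -0.0004048 , -0.00318542, -0.00059605,
       -0.00098748,  0.00068232]), 'effort': array([ 1.11465386e-03, -4.60042477e+01,  2.10057269e-01, -1.66245389e+01,
       -6.11685868e-02,  1.69478328e-02,  1.17255731e-04]), 'tcp_pos': array([ 209.65263655, -614.44531734,  192.3059957 ]), 'tool_rot': array([[ 9.46403808e-01,  3.22984881e-01, -7.74123847e-04],
       [ 3.22985808e-01, -9.46401269e-01,  2.19242380e-03],
       [-2.45120502e-05, -2.32494925e-03, -9.99997297e-01]]), 'force': array([-0.55224854,  0.12345524,  0.59103252]), 'ft_torque': array([ 0.01556131, -0.02128223, -0.01320379]), 'grip_force': 0.0, 'gripper_width': 93.01927297332976}
[150.84612885 785.4996515  526.15409025]
[395.6402469  176.30327143 893.22448956]
```

View pics/s1.png

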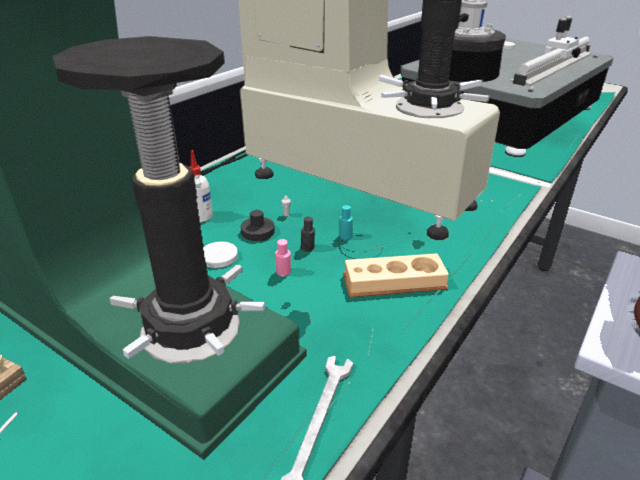

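View pics/t1.png

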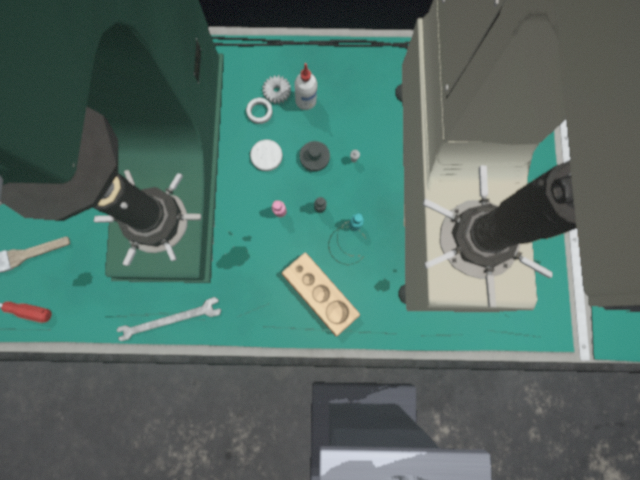

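The dark pin shows at scene (308,235) and top (320,205). The pink (278,208) and turquoise (357,221) ones are look-alikes, the white one (355,155) is too small, and the black knob (315,155) is too flat. The stand is at top (320,293). I'll confirm with an enlarged crop and measure.

```bash
python3 - <<'E'
from h import *
np.set_printoptions(precision=1,suppress=True)
t=cv2.imread('pics/t1.png');s=cv2.imread('pics/s1.png')
a=cv2.resize(t[130:340,235:385],None,fx=2.8,fy=2.8,interpolation=cv2.INTER_CUBIC)
b=cv2.resize(s[190:310,260:380],(370,588),interpolation=cv2.INTER_CUBIC) if 0 else cv2.resize(s[190:310,260:460],None,fx=1.85,fy=1.85)
o=np.zeros((588,800,3),np.uint8);o[:a.shape[0],:a.shape[1]]=a;o[:b.shape[0],425:425+b.shape[1]]=b
cv2.imwrite('pics/c1.png',o)
print('pin foot top-cam',w('t1',320,203,63),'scene foot',w('s1',308,248,6))
for q in [(299,268),(308,279.5),(320,293.5),(337,313)]:print('hole',w('t1',*q,30))
for n,q in dict(greenR=(212,280),beigeFL=(408,308),bench_front=(300,350),greenTopR=(222,45),beigeBL=(403,50),base=(320,460)).items():print(n,w('t1',*q,0),w('t1',*q,150))
print(px('t1',[0,0,0]))
E
```

```text
pin foot top-cam [610.8 167.8  63. ] scene foot [611.7 173.2   6. ]
hole [488.3 206.2  30. ]
hole [466.3 188.3  30. ]
hole [439.8 164.6  30. ]
hole [403.4 131.5  30. ]
greenR [464.2 381.    0. ] [452.7 346.7 150. ]
beigeFL [416.  -10.6   0. ] [412.6  20.8 150. ]
bench_front [331.2 201.5   0. ] [342.  197.2 150. ]
greenTopR [983.3 389.6   0. ] [884.6 353.8 150. ]
beigeBL [978.4 -10.6   0. ] [880.5  20.8 150. ]
base [132.3 159.3   0. ] [176.5 162.2 150. ]
[406.6 540. ]
```

View pics/c1.png

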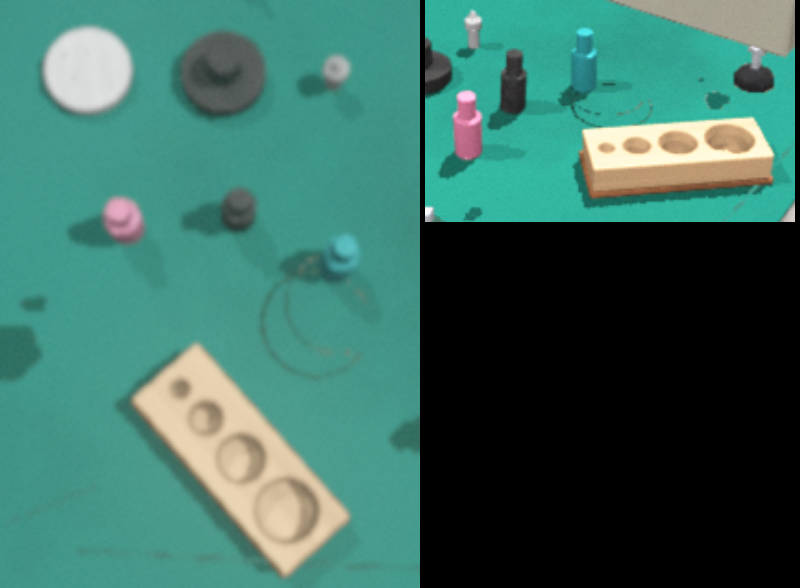

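The crop confirms it: the dark stepped pin stands at top (320,205), between the pink and turquoise look-alikes. The target is the third hole (30 mm). The arm has to swing past the front of the beige machine, so I need that machine's height.

```bash
python3 - <<'E'
from h import *
np.set_printoptions(precision=1,suppress=True)
def tri(a,b):
    A=[];y=[]
    for f,q in(('t1',a),('s1',b)):
        c=np.load('pics/'+f+'.npz');P=c['K']@np.c_[c['R'].T,-c['R'].T@c['p']]
        for i in(0,1):
            r=q[i]*P[2]-P[i];A.append(r[:3]/np.linalg.norm(r[:3]));y.append(-r[3]/np.linalg.norm(r[:3]))
    x,res,*_=np.linalg.lstsq(np.array(A),np.array(y),rcond=None);return x,res
print('top corner',tri((430,305),(494,115)))
print('bot corner',tri((406,308),(460,212)))
print('crank',tri((487,235),(431,92)))
print('crank lever end',tri((430,265),(487,97)))
print('beige right front', w('t1',535,305,200), w('t1',535,305,50))
print('shaft top', tri((565,195),(440,0)))
print('pink',w('t1',278,206,63),'turq',w('t1',357,219,63))
E
```

```text
top corner (array([395.8,   6. , 254.6]), array([822.]))
bot corner (array([408.1,   6. ,  72.1]), array([88.1]))
crank (array([519.4, -78.9, 243.9]), array([0.1]))
crank lever end (array([431.5,   7.2, 282.7]), array([3036.9]))
beige right front [ 419.6 -164.4  200. ] [ 424.8 -238.1   50. ]
shaft top (array([ 539.7, -115.1,  390.7]), array([2.8]))
pink [603.4 248.3  63. ] turq [580.6  96.6  63. ]
```

{"name": "apply_moves", "arguments": {
  "angular": [
    [0,0,0],
    [0,0,0],
    [0,0,0],
    [0,0,0],
    [0,0,0],
    [0,0,0],
    [0,0,0],
    [0,0,0],
    [0,0,0]
  ],
  "delta_pos": [
    [0,0,-0.2],
    [0,-0.9,-0.1],
    [0,-0.9,-0.1],
    [0,-0.9,-0.1],
    [0,-0.9,-0.1],
    [0,-0.9,-0.1],
    [0,-0.9,-0.1],
    [0,-0.9,-0.1],
    [0,-0.9,0]
  ],
  "grip": [0,0,0,0,0,0.3,0.45,0.45,0.45]
}}

```text
clock: 1.23
tcp_pos: [93.4, -273.6, 239.2]
tool_rot: [[0.946, 0.323, 0.001], [0.323, -0.946, -0.002], [0.0, 0.002, -1.0]]
force: [0.0, -0.8, -0.1]
gripper_width: 57.4
grip_force: 0.0
```

{"name": "apply_moves", "arguments": {
  "angular": [
    [0,0,-1],
    [0,0,-1],
    [0,0,-1],
    [0,0,-1],
    [0,0,-1],
    [0,0,-1],
    [0,0,-1],
    [0,0,-1],
    [0,0,-1],
    [0,0,-1],
    [0,0,-1]
  ],
  "delta_pos": [
    [0.8,-0.056,0],
    [0.8,-0.056,0],
    [0.8,-0.056,0],
    [0.8,-0.056,0],
    [0.8,-0.056,0],
    [0.8,-0.056,0],
    [0.8,-0.056,0],
    [0.8,-0.056,0],
    [0.8,-0.056,0],
    [0.8,-0.056,0],
    [0.8,-0.056,0]
  ],
  "grip": [0.45,0.45,0.45,0.45,0.45,0.45,0.45,0.45,0.45,0.45,0.45]
}}

```text
clock: 2.6
tcp_pos: [276.3, 82.4, 239.1]
tool_rot: [[-0.294, 0.956, 0.002], [0.956, 0.294, 0.0], [-0.001, 0.002, -1.0]]
force: [0.1, 0.4, 0.4]
gripper_width: 51.0
grip_force: 0.0
```

{"name": "apply_moves", "arguments": {
  "angular": [
    [0,0,0],
    [0,0,0],
    [0,0,0],
    [0,0,0],
    [0,0,0],
    [0,0,0],
    [0,0,0],
    [0,0,0]
  ],
  "delta_pos": [
    [0,0.9,0.1],
    [-0.05,0.9,0.1],
    [-0.05,0.9,0.1],
    [-0.05,0.9,0.1],
    [-0.05,0.9,0.1],
    [-0.05,0.9,0.1],
    [-0.05,0.8,0.1],
    [0,0,0]
  ],
  "grip": [0.45,0.45,0.45,0.45,0.45,0.45,0.45,0.45]
}}

```text
clock: 3.6
tcp_pos: [578.9, 156.2, 202.4]
tool_rot: [[-0.288, 0.958, -0.0], [0.958, 0.288, 0.001], [0.001, -0.0, -1.0]]
force: [-0.7, -0.0, -0.3]
gripper_width: 51.1
grip_force: 0.0
```

```bash
python3 - <<'E'
from h import *
d=snap('wrist','w1.png'); print(d['hand_eye'])
print(px('w1',[612,170,63]),px('w1',[612,170,0]),manip.read_state()['tcp_pos'])
E
```

```text
[[ 3.30855203e-04 -9.56762119e-01 -2.90871342e-01  8.10019574e+01]
 [ 9.99999945e-01  3.14841504e-04  1.01855203e-04 -3.69880820e-02]
 [-5.87282914e-06 -2.90871359e-01  9.56762171e-01 -1.92043175e+02]
 [ 0.00000000e+00  0.00000000e+00  0.00000000e+00  1.00000000e+00]]
[351.40929011 221.69297353] [345.54064482 208.39866836] [577.25602465 156.28041285 202.95893649]
```

View pics/w1.png

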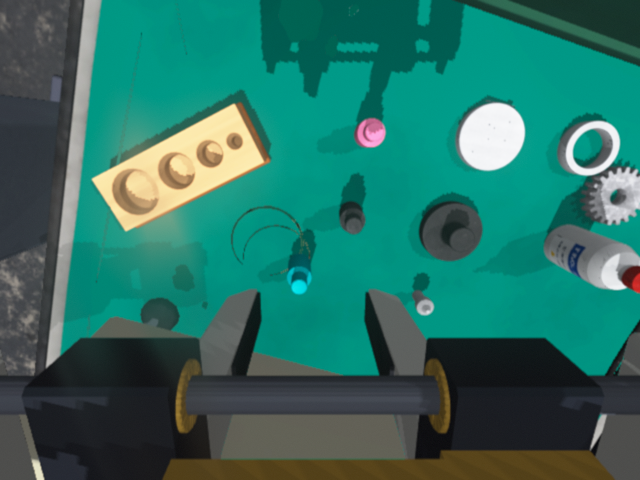

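The dark pin is at (352,218), within 3 px of the prediction. The stand's holes are at about (137,190), (178,170), (210,153) and (235,141). I'll refine both from this view.

```bash
python3 - <<'E'
from h import *
np.set_printoptions(precision=1,suppress=True)
im=cv2.imread('pics/w1.png'); g=im.max(2)
o=np.hstack([cv2.resize(im[190:250,320:380],(400,400),interpolation=cv2.INTER_CUBIC),cv2.resize(im[130:220,110:250][:, :],None,fx=2.85,fy=2.85,interpolation=cv2.INTER_CUBIC)[:256] if 0 else cv2.resize(im[95:235,110:250],(400,400),interpolation=cv2.INTER_CUBIC)])
cv2.imwrite('pics/c2.png',o)
# stand top-face: bright wood contour
hsv=cv2.cvtColor(im,cv2.COLOR_BGR2HSV)
print(w('w1',353,225,63),w('w1',351,214,43))
H=np.array([w('w1',*q,30)[:2] for q in[(235,141),(210,153),(178,170),(137,190)]])
y=np.array([-63,-36,1,48]);A=np.c_[y,np.ones(4)]
c,r,*_=np.linalg.lstsq(A,H,rcond=None);print(H,c,np.linalg.norm(c[0]),r,'hole',c[0]+c[1])
E
```

```text
[614.4 167.5  63. ] [612.6 173.3  43. ]
[[487.5 206.1]
 [467.2 188.5]
 [441.  164. ]
 [406.1 133.3]] [[ -0.7  -0.7]
 [441.3 164.8]] 0.982613201150602 [0.4 0. ] hole [440.6 164.1]
```

View pics/c2.png

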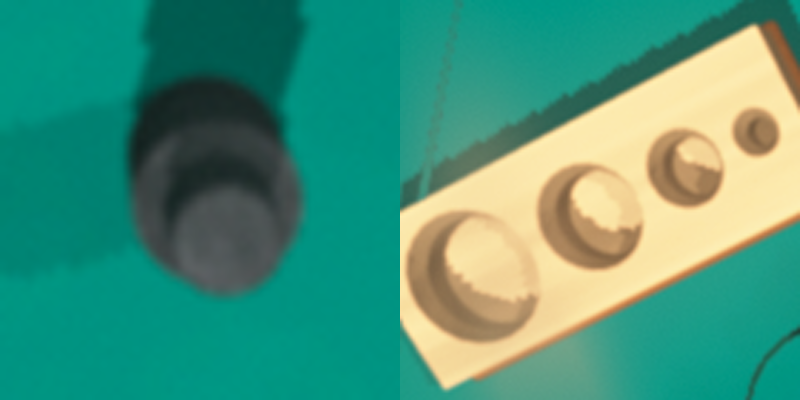

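```bash
python3 - <<'E'
from h import *
np.set_printoptions(precision=1,suppress=True)
print(w('w1',353.3,225.2,63),w('w1',352.1,220.3,43))
H=np.array([w('w1',*q,30)[:2] for q in[(234.3,140.8),(209.4,153.4),(176.1,170.2),(134.8,191.2)]])
y=np.array([-63,-36,1,48]);A=np.c_[y,np.ones(4)]
c,r,*_=np.linalg.lstsq(A,H,rcond=None);print(H,np.linalg.norm(c[0]),r,'hole',c[0]+c[1])
s=manip.read_state();d=np.array([614.5,167.5,24])-s['tcp_pos'];print(s['tcp_pos'],s['tool_rot'].T@d/50,s['clock'])
E
```

```text
[614.7 167.4  63. ] [615.6 167.7  43. ]
[[486.8 206.1]
 [466.7 188. ]
 [439.3 163.2]
 [404.2 131.5]] 1.0026128874833418 [0. 0.] hole [439.2 163.1]
[577.3 156.3 203. ] [-0.   0.8  3.6] 3.65
```

{"name": "apply_moves", "arguments": {
  "angular": [
    [0,0,0],
    [0,0,0],
    [0,0,0],
    [0,0,0],
    [0,0,0]
  ],
  "delta_pos": [
    [0,0.4,0.6],
    [0,0.38,0.7],
    [0,0,0.7],
    [0,0,0.5],
    [0,0,0]
  ],
  "grip": [0.45,0.45,0.45,0.45,0.45]
}}

```text
clock: 4.28
tcp_pos: [612.1, 166.4, 77.3]
tool_rot: [[-0.29, 0.957, -0.004], [0.957, 0.29, -0.002], [-0.001, -0.004, -1.0]]
force: [1.0, 0.4, -0.2]
gripper_width: 51.5
grip_force: 0.0
```

```bash
python3 - <<'E'
from h import *
np.set_printoptions(precision=1,suppress=True)
d=snap('wrist','w2.png');print(px('w2',[615,167.5,63]),px('w2',[615,167.5,43]))
print(np.array([manip.read_state()['tcp_pos'] for _ in range(3)]),d['intrinsics'])
E
```

```text
[317.7 275.1] [317.4 263.7]
[[613.5 167.3  79. ]
 [613.5 167.3  79. ]
 [613.5 167.3  79. ]] [[371.3   0.  312.4]
 [  0.  371.3 246.1]
 [  0.    0.    1. ]]
```

View pics/w2.png

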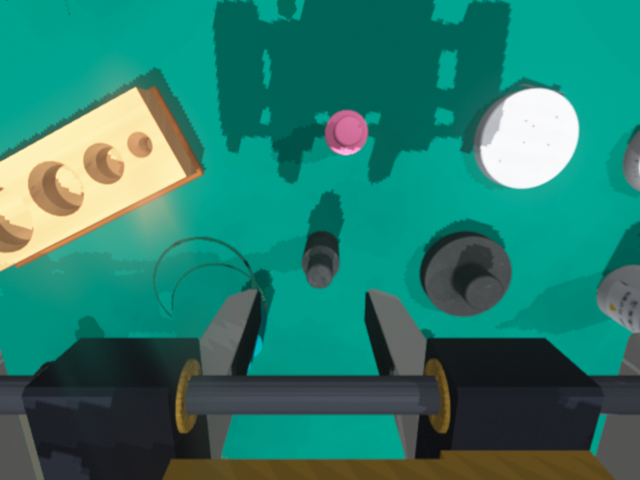

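The neck top is at (319,273), where (318,275) was predicted. The pin is centred between the fingers and the look-alikes are clear, so I'll go down and grip.

{"name": "apply_moves", "arguments": {
  "angular": [
    [0,0,0],
    [0,0,0],
    [0,0,0],
    [0,0,0],
    [0,0,0],
    [0,0,0],
    [0,0,0],
    [0,0,0]
  ],
  "delta_pos": [
    [0.02,0.04,0.3],
    [0,0,0.4],
    [0,0,0.38],
    [0,0,0],
    [0,0,0],
    [0,0,0],
    [0,0,0],
    [0,0,0]
  ],
  "grip": [0.45,0.45,0.45,0.45,0.7,1,1,1],
  "force": 25
}}

```text
clock: 5.32
tcp_pos: [616.1, 169.2, 24.8]
tool_rot: [[-0.29, 0.957, 0.001], [0.957, 0.29, 0.0], [-0.0, 0.001, -1.0]]
force: [-0.5, 0.1, 1.5]
gripper_width: 15.6
grip_force: 0.3
```

```bash
python3 - <<'E'
from h import *
s=manip.read_state();print(s['gripper_width'],s['grip_force'],s['force'],s['clock'])
snap('wrist','w3.png');snap('scene','s3.png')
a=cv2.imread('pics/w3.png');b=cv2.imread('pics/s3.png')
cv2.imwrite('pics/c3.png',np.hstack([cv2.resize(a[180:480,140:500],(420,350)),cv2.resize(b[150:270,240:370],(379,350),interpolation=cv2.INTER_CUBIC)]))
E
```

```text
15.607181069549984 0.3291757115130167 [-0.52170561  0.11950277  1.54162558] 5.325
```

View pics/c3.png

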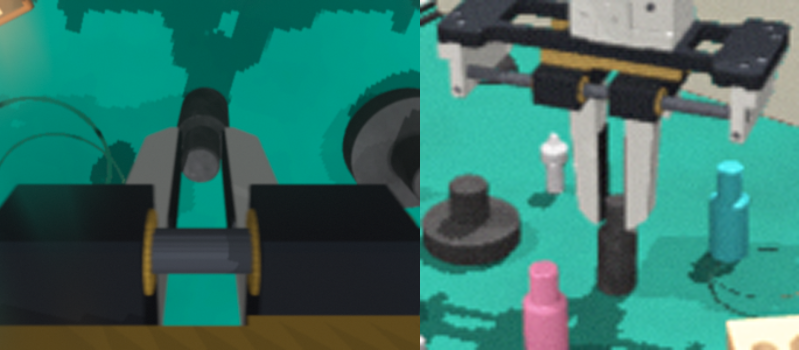

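```bash
python3 - <<'E'
from h import *
np.set_printoptions(precision=1,suppress=True)
s=manip.read_state();t=s['tcp_pos'];R=s['tool_rot'];print(t,s['joint_pos'])
cr=lambda q:(420+(q[0]-240)*379/130,(q[1]-150)*350/120)
cw=lambda q:((q[0]-140)*420/360,(q[1]-180)*350/300)
for n,p in dict(tcp=t,grasp=t+[0,0,18.8],tipL=t+R@[0,12,0],tipR=t-R@[0,12,0],foot=[t[0],t[1],0],sh=[t[0],t[1],43],top=[t[0],t[1],63]).items():
    print(n,np.array(cr(px('s3',p))),np.array(cw(px('w3',p))))
E
```

```text
[616.3 169.3  24.8] [ 0.   0.9 -0.6  1.6  0.6  0.9 -0.5]
tcp [615.7 255. ] [201.6 122.3]
grasp [615.4 229. ] [201.7 139.1]
tipL [597.4 251.6] [226.7 122.3]
tipR [634.2 258.5] [176.6 122.3]
foot [616.2 288.5] [201.6 104.1]
sh [615.4 229.9] [201.7 138.5]
top [615.  201.6] [201.8 160.2]
```

The pin stands centred, but the fingers have closed on the 16 mm neck (opening 15.6) with their ends at about shoulder height. In practice they end about 18 mm above the reported TCP. I'll open, go 14 mm lower and grip the body.

{"name": "apply_moves", "arguments": {
  "angular": [
    [0,0,0],
    [0,0,0],
    [0,0,0],
    [0,0,0],
    [0,0,0],
    [0,0,0],
    [0,0,0],
    [0,0,0],
    [0,0,0]
  ],
  "delta_pos": [
    [0,0,0],
    [0,0,0],
    [0,0,0],
    [0,0,0.14],
    [0,0,0.14],
    [0,0,0],
    [0,0,0],
    [0,0,0],
    [0,0,0]
  ],
  "grip": [0.45,0.45,0.45,0.45,0.45,0.8,1,1,1],
  "force": 25
}}

```text
clock: 6.55
tcp_pos: [616.1, 169.3, 10.6]
tool_rot: [[-0.29, 0.957, 0.001], [0.957, 0.29, 0.0], [0.0, 0.001, -1.0]]
force: [-0.5, 0.7, -0.0]
gripper_width: 23.0
grip_force: 25.0
```

```bash
python3 - <<'E'
from h import *
snap('wrist','w4.png');snap('scene','s4.png')
s=manip.read_state();print(s['gripper_width'],s['grip_force'],s['force'],s['clock'],s['tcp_pos'])
a=cv2.imread('pics/w4.png');b=cv2.imread('pics/s4.png')
cv2.imwrite('pics/c4.png',np.hstack([cv2.resize(a[180:480,140:500],(420,350)),cv2.resize(b[150:270,240:370],(379,350),interpolation=cv2.INTER_CUBIC)]))
E
```

```text
22.99234424395776 24.996119664901926 [ 0.78593418  0.54297129 -0.46655525] 6.65 [616.12060357 169.26532348  10.60442972]
```

View pics/c4.png

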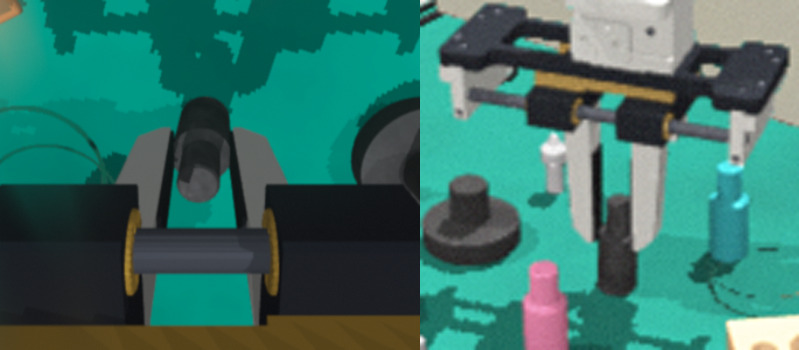

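The opening is now 23 mm at 25 N and the pin is upright: it is held by the thick body. I'll lift it and carry it over the 30 mm hole.

{"name": "apply_moves", "arguments": {
  "angular": [
    [0,0,0],
    [0,0,0],
    [0,0,0],
    [0,0,0],
    [0,0,0],
    [0,0,0],
    [0,0,0],
    [0,0,0],
    [0,0,0],
    [0,0,0]
  ],
  "delta_pos": [
    [0,0,-0.2],
    [0,0,-0.5],
    [0,0,-0.7],
    [0.08,-0.3,0],
    [0.16,-0.6,0],
    [0.23,-0.86,0],
    [0.23,-0.86,0],
    [0.16,-0.5,0],
    [0.08,-0.3,0],
    [0,0,0]
  ],
  "grip": [1,1,1,1,1,1,1,1,1,1],
  "force": 35
}}

```text
clock: 7.9
tcp_pos: [437.8, 164.6, 81.1]
tool_rot: [[-0.291, 0.957, 0.0], [0.957, 0.291, -0.001], [-0.001, 0.0, -1.0]]
force: [0.3, 0.2, -0.6]
gripper_width: 22.6
grip_force: 35.0
```

```bash
python3 - <<'E'
from h import *
np.set_printoptions(precision=1,suppress=True)
snap('wrist','w5.png');snap('scene','s5.png');snap('top','t5.png')
s=manip.read_state();t=s['tcp_pos'];print(s['gripper_width'],s['grip_force'],s['force'],s['clock'],t)
a=cv2.imread('pics/w5.png');b=cv2.imread('pics/s5.png');k=cv2.imread('pics/t5.png')
cv2.imwrite('pics/c5.png',np.hstack([cv2.resize(a[130:430,140:500],(400,333)),cv2.resize(b[170:310,310:478],(400,333),interpolation=cv2.INTER_CUBIC)]))
cw=lambda q:((q[0]-140)/.9,(q[1]-130)/.9);cs=lambda q:(400+(q[0]-310)*400/168,(q[1]-170)*333/140)
z=t[2]-10.6
for n,p in dict(hole=[439.2,163.1,30],pfoot=[t[0],t[1],z],psh=[t[0],t[1],z+43],ptop=[t[0],t[1],z+63]).items():print(n,np.array(cw(px('w5',p))),np.array(cs(px('s5',p))))
E
```

```text
22.52853056017791 34.972873374063056 [-1.   0.  -1.9] 8.05 [439.9 164.8  80.7]
hole [193.1 142.7] [606.1 231.9]
pfoot [195.5 164.8] [609.  184.3]
psh [196.4 202.4] [614.6 129.4]
ptop [197.  226.5] [617.3 102.7]
```

View pics/c5.png

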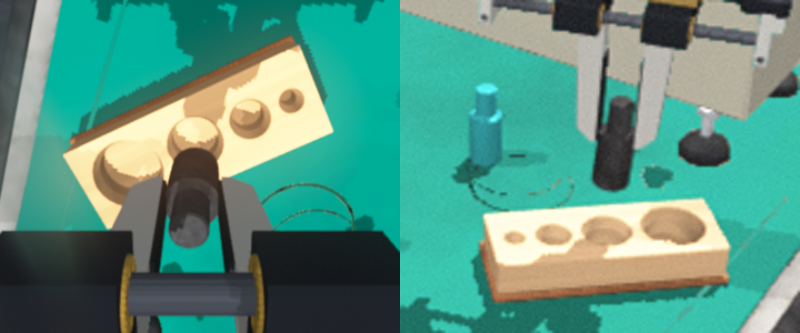

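The pin hangs nearly upright over the 30 mm hole: the mouth is at crop (195,140), within 3 px of the prediction, and the offset is about 1 mm. I'll lower it gently.

{"name": "apply_moves", "arguments": {
  "angular": [
    [0,0,0],
    [0,0,0],
    [0,0,0],
    [0,0,0],
    [0,0,0]
  ],
  "delta_pos": [
    [0,0.02,0.3],
    [0,0,0.3],
    [0,0,0.2],
    [0,0,0.2],
    [0,0,0]
  ],
  "grip": [1,1,1,1,1]
}}

```text
clock: 8.68
tcp_pos: [439.0, 164.7, 29.5]
tool_rot: [[-0.29, 0.957, -0.002], [0.957, 0.29, -0.001], [-0.0, -0.002, -1.0]]
force: [0.5, 0.9, -1.3]
gripper_width: 22.6
grip_force: 35.0
```

{"name": "apply_moves", "arguments": {
  "angular": [
    [0,0,0],
    [0,0,0],
    [0,0,0],
    [0,0,0]
  ],
  "delta_pos": [
    [0,0,0.08],
    [0,0,0.06],
    [0,0,0.05],
    [0,0,0]
  ],
  "grip": [1,1,1,1]
}}

```text
clock: 9.18
tcp_pos: [439.5, 164.8, 20.8]
tool_rot: [[-0.29, 0.957, -0.0], [0.957, 0.29, -0.0], [-0.0, -0.0, -1.0]]
force: [-0.9, -0.2, -0.7]
gripper_width: 22.5
grip_force: 35.0
```

```bash
python3 - <<'E'
from h import *
snap('wrist','w6.png');snap('scene','s6.png')
s=manip.read_state();print(s['force'],s['clock'],s['tcp_pos'])
a=cv2.imread('pics/w6.png');b=cv2.imread('pics/s6.png')
cv2.imwrite('pics/c6.png',np.hstack([cv2.resize(a[130:430,140:500],(400,333)),cv2.resize(b[170:310,310:478],(400,333),interpolation=cv2.INTER_CUBIC)]))
E
```

```text
[-0.00728378 -0.03640053 -1.30194233] 9.275 [439.63346654 164.91851998  20.96691184]
```

View pics/c6.png

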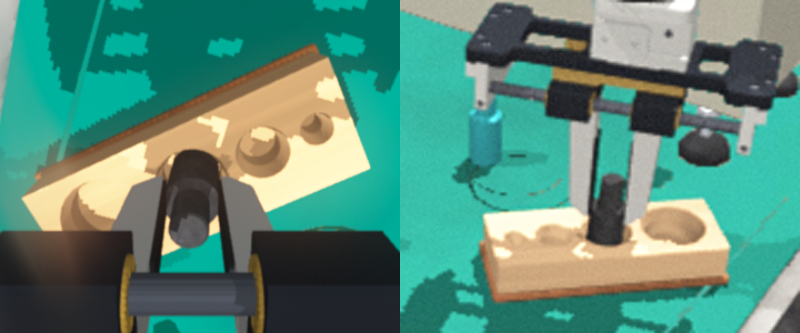

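The pin is in the third hole and the fingers are clear of the stand. I'll lower it a touch more, release it and retreat upward.

{"name": "apply_moves", "arguments": {
  "angular": [
    [0,0,0],
    [0,0,0],
    [0,0,0],
    [0,0,0],
    [0,0,0],
    [0,0,0],
    [0,0,0],
    [0,0,0],
    [0,0,0],
    [0,0,0]
  ],
  "delta_pos": [
    [0,0,0.03],
    [0,0,0],
    [0,0,0],
    [0,0,0],
    [0,0,0],
    [0,0,-0.3],
    [0,0,-0.7],
    [0,0,-0.9],
    [0,0,-0.9],
    [0,0,0]
  ],
  "grip": [1,1,0.6,0.5,0.45,0.45,0.45,0.45,0.45,0.45]
}}

```text
clock: 10.52
tcp_pos: [441.6, 166.5, 163.3]
tool_rot: [[-0.29, 0.957, 0.008], [0.957, 0.29, 0.003], [0.001, 0.008, -1.0]]
force: [-0.2, -0.4, -0.4]
gripper_width: 50.9
grip_force: 0.0
```

```bash
python3 - <<'E'
from h import *
snap('wrist','w7.png');snap('scene','s7.png')
s=manip.read_state();print(s['force'],s['clock'],s['tcp_pos'],s['gripper_width'])
a=cv2.imread('pics/w7.png');b=cv2.imread('pics/s7.png')
cv2.imwrite('pics/c7.png',np.hstack([cv2.resize(a[100:430,140:500],(400,366)),cv2.resize(b[190:310,320:450],(400,366),interpolation=cv2.INTER_CUBIC)]))
cs=lambda q:(400+(q[0]-320)*400/130,(q[1]-190)*366/120)
for z in(30,51,71):print(z,cs(px('s7',[439.2,163.1,z])))
E
```

```text
[-0.78051926 -0.3151335  -0.05483133] 10.625 [439.44502992 164.51545327 159.91510674] 51.10883858879825
30 (np.float64(635.5525149018061), np.float64(236.3699255128885))
51 (np.float64(638.8856396128325), np.float64(204.27434618135058))
71 (np.float64(642.1468357093013), np.float64(172.87138736506463))
```

View pics/c7.png

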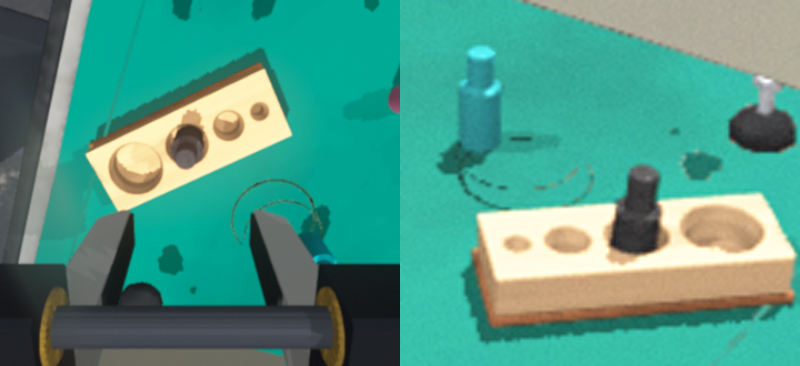

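The pin stands upright in the 30 mm hole. Its top is at (643,172) in the crop, against a predicted (642,173) for resting on the floor. The gripper is well clear.

```bash
python3 -c "
from cell import manip
print(manip.hand_in())"
```

```text
the job is handed in; nothing more can be done
None
```

The dark pin is standing upright, neck up, on the floor of the 30 mm hole, released with the gripper clear of it, and I handed the job in at about 10.6 s; the hand-in call returned no verdict.

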